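# Hang the lift-off door on the control box and shut it

## Robot

A 6-joint arm with a two-finger parallel gripper is mounted at the origin on a cart in front of the work surface, level with it; the furniture and walls round the work are solid. World frame = base frame: x ahead of the robot, y to its left, z up, the work surface at z = 0. Lengths are in m, angles in degrees, forces in N, time in s.
With the tool pointing down it reaches from about 0.3 to 0.75 m from the base axis. Payload 8.5 kg.
Tool frame: the origin (TCP) lies midway between the tips of the shut fingers; the grasp point (between the pads) lies 19 mm behind it (env.tcp_to_grasp is the z of the grasp point in the tool frame, in m); z points along the fingers, y is the line along which they close (so a half turn about z gives the same grasp; the last joint's range is limited). The gripper opens to 85 mm and grips with 20 to 120 N. Pads are 22 mm wide; open, the fingers measure 114 mm over their backs; the gripper's body (76 mm by 85 mm) begins 54 mm behind the grasp point. The pads swing forward as they close: fully open they stand 13 mm farther back than shut.
Start: joints at [-83.039, 21.807, 74.336, -0, 83.858, -12.336], TCP at [0.182, -0.519, 0.231] pointing down, gripper open.
Joint ranges: [-178.18, 178.18], [-50.72, 133.34], [12.68, 142.11], [-81.47, 261.47], [9.98, 163.14], [-165.26, 165.26]. Speed limits (degrees/s): [136.94, 136.94, 180, 180, 180, 180].

## Interface

Orientations are given as a 3x3 rotation matrix whose columns are the frame's x, y, z axes.
In Python, from rig import env, imaging, job, models gives the robot as it stands. The module is installed in compiled form; this text tells all that it offers.
- The arm moves only by the tool jog_arm, never from a script. Its argument "plan" is text: rows parted by semicolons, each of 7 numbers parted by spaces: the turn, a rotation vector about the tool's x, y, z in degrees, then the shift along the tool's x, y, z in cm, then the closure in counts, from 0 (fully open) to 255 (shut). In form: rx ry rz x y z claw; .... A call has 1 to 10 rows; each row shifts and turns the commanded pose from where the row before left it, along the tool's axes as they then stand; what a row does not reach is not made up. A row lasts 1/12 s, in which the tool goes at most 41.7 mm and 7.16 degrees, less where a joint would pass 70% of its speed; a pose out of reach is approached as far as the arm can. A call with a gripper value outside its range is refused whole. The fingers move at their own pace and stop on an object; "grip_force" is the grip in N (left out, the last holds). Time passes only in rows, so rows that do not move let the fingers close. It gives the time, the measured TCP pose, the force, the opening and the grip force at its end, in the units of the state.
- env.observe(): the state, without advancing time (a new reading comes with each control period).
- imaging.get_image(name): name is "scene" or "top" or "wrist"; returns a dict with "pixels" (420x560x3 uint8, red, green, blue), "depth" (420x560 float32, m along the optical axis (not along the pixel's ray), 0 where there is no reading), "fov_y" (degrees; the focal length in pixels is half the picture's height over the tangent of half this angle, whatever the lens; pixels are square), "cx", "cy" (the principal point, pixels), "world_from_camera" (4x4, takes a point from camera to world coordinates). Camera axes: x right, y down, z forward; pixel columns grow to the right and rows downward; lengths in m; the calibration is good to about 2 mm. The wrist camera is an equidistant fisheye: a pixel r from the principal point sees the ray r / f radians off the axis. A picture is of the moment at which its call begins.
- job.close_job(): hands the job in; it is judged then, once.
Trained networks look in the newest picture that a camera, given by its name, has taken for a name from the list of things; names that differ only in an ending like _2 or _b are one class to them, and where a whole thing is asked for, a point or a joint stands for the part that bears it (a point fixed in the world has none). Each returns a list of dicts, best first, with "confidence" (0 to 1); they miss things now and then, are a little off and sometimes report something else, mostly with a low value. They report only what shows in the picture. A call takes as long as a camera call.
- models.outline_of(camera, query): "region" (420x560 bool, what is visible of it) and "bbox" ([centre column, centre row, width, height] in pixels, round what is visible of it).
- models.tip_of(camera, query): "at" ([column, row] in pixels: a listed point, or the origin of a listed thing).
The state is a dict: "time_s": time; "q": joint angles; "qvel": joint speeds; "joint_efforts": joint torques, N m; "position": TCP position; "tool_rot": TCP orientation; "ft_force": force on the tool from outside, world axes, zero at the start; "wrist_torque": the same for the moment, N m; "grip_width": finger opening in m; "gripper_force": force on a finger pad.
Only numpy, scipy, OpenCV 4.12 (cv2) and the standard library are available. Lean on these libraries where they do the work, as an engineer would, in place of code of your own. Each camera call takes 0.05 s, during which the arm holds its last target. There are 200 camera calls.

## Task

The blue door belongs on the small grey control box. Lift it out of its wooden stand, hang it standing well open on the two hinge pins so that both knuckles sit fully down on them, and let go; then swing the door shut against the box and leave it closed. Work gently, keep the door upright, and leave the solder spool, screw tin and black component box where they are.

Things in the scene. Friction and masses are not known exactly. Their poses are not given: they have to be found in the camera images.
- control_box: Grey steel control box fixed to the desk, open front: 90 deep (x) x 112 wide (y) x 135 mm high. Origin: centre of its underside on the desk; -x points out of the open front (rim at x = -45 mm), -y to the hinge side (right seen from the front). Two steel hinge pins point up, one above the other, at x = -51, y = -68 mm, just outside the front corner.
- pin_low (a point): Foot of the lower pin, on top of its boss, 30 mm above the desk. Axes as the box. Both pins are 10 mm thick and 16 mm long, the upper 9 mm tapering to 3 mm; each stands on a round boss 16 mm across and 6 mm thick, joined by an arm to the box's side behind it. The lower pin ends 46 mm above the desk.
- pin_up (a point): Foot of the upper pin, on top of its boss, 95 mm above the desk; the pin ends at 111 mm, the boss's underside is at 89 mm. Axes as the box.
- door_stand: Low wooden stand fixed to the desk, 70 (x) x 88 (y) x 34 mm high, with a slot 13 mm wide along its y axis; slot floor 10 mm above the desk. The door stands upright in it. Origin: centre of its underside. Between it, the box and the desk's middle stands a soldering-iron stand (x 440 to 660, y -230 to -90 mm in the robot's frame, iron handle up to 200 mm high): keep clear of it.
- door_centre (a point): Centre of the blue door's panel, 10 thick (x) x 110 wide (y) x 115 mm high (z), about 0.22 kg; 67.5 mm above the desk in the stand, 69.5 mm when hung level (67 let go). Outer face (grey field, black knob) looks to -x; hinge side -y, hinge line at y = -69 mm. Shut, its axes are parallel to the box's, panel 1 mm before the rim; opening is counterclockwise from above (positive yaw).
- knuckle_low (a point): Centre of the under face of the door's lower knuckle, 39.5 mm below and 69 mm to -y of the door's centre. Both knuckles are steel tubes 20 mm across, 12 mm high, upright through hole 12 mm wide. Hung, it lies on pin_low. To come over the pins from the side, hold the door 16 to 47 mm above its hung height: the lower knuckle passes between lower pin and upper boss.
- knuckle_up (a point): The same for the upper knuckle, 25.5 mm above and 69 mm to -y of the door's centre. Hung, it lies on pin_up, the pin standing 4 mm out of its top.
- free_edge (a point): Middle of the door's free edge, half-way up, 55 mm to +y of the door's centre, 124 mm from the hinge line. The knob on the outer face, 18 mm across and 16 mm out, is 18 mm from this edge, half-way up. Hung, the door sags here by 3 to 5 mm from play in the hinge, swings easily and stays at any angle.
- solder_spool: Blue spool of solder 55x98x28 mm, bystander; origin under its middle.
- screw_tin: Low round metal tin 58 mm across, 22 mm high, bystander; origin under its middle.
- component_box: Black closed component box 62x67x43 mm, bystander on the bare desk right of the white board; origin under its middle.

How it is judged (in metres and radians):
On the way, in this order (a step that is already met when the one before it is completed fails the run):
1. the door is lifted clear of its stand (height (world z) of door_centre above 0.085 m), for 0.1 s.
2. the door hangs on both pins, fully down, open by 0.5 rad or more, and let go (distance between knuckle_low and pin_low below 0.005 m and distance between knuckle_up and pin_up below 0.005 m and z of knuckle_low in the frame of pin_low below 0.003 m and z of knuckle_up in the frame of pin_up below 0.003 m and x of free_edge in the frame of pin_low below -0.059 m and contact force between the fingers and door below 0.1 N), for 0.2 s.
At the end, for the whole second after the job is handed in: Both knuckles sit on their pins (within 5 mm of the pin's foot, no more than 3 mm above it), the door is shut (free edge within 8 mm of the closed plane, panel within 0.07 rad of parallel with the box's front) and at rest, released (distance between knuckle_low and pin_low below 0.005 m and distance between knuckle_up and pin_up below 0.005 m and z of knuckle_low in the frame of pin_low below 0.003 m and z of knuckle_up in the frame of pin_up below 0.003 m and x of free_edge in the frame of pin_low above -0.008 m and angle between the y axis of door_centre and the y axis of control_box, either way round below 0.07 rad and linear speed of door below 0.02 m/s); the robot touches nothing.
It fails at once if the door is tipped more than 0.5 rad (angle between door_centre's own z axis and vertical above 0.5 rad).
It fails at once if the door is rammed or slammed against the box (over 60 N) (contact force between door and control_box above 60 N).
It fails at once if a bystander (spool, tin, component box) is moved by more than 20 mm (distance of any of solder_spool, screw_tin, component_box from where it was at the start of the episode above 0.02 m).
It also fails if it takes over 59 s, if anything falls off the work surface, if the arm or the gripper's body presses on something with over 40 N, if the wrist force passes 120 N, or if a joint passes its speed limit or range.

## Working session

There is one attempt and no reset: what is moved stays moved. The work goes in short steps, Python scripts to look and compute and a tool call to move; the robot and the scene stay as the last step left them, time stands still between calls to the robot, and variables do not carry over. Pictures are saved under pics/ and viewed, at most 10 in all, crops included, and the job is handed in when it is done.

Besides the shell and the picture viewer there is one more tool, called by a JSON object that holds its "api" and its "payload", one argument or row to a line. jog_arm: Moves the arm, as the interface text tells. Its arguments: {"type":"object","properties":{"plan":{"type":"string"},"grip_force":{"type":"number"}},"required":["plan"]}

```bash
mkdir -p pics
cat > h.py <<'E'
import numpy as np, cv2
from rig import env, imaging, job, models
def ray_pts(im):
    h,w=im["depth"].shape; f=h/2/np.tan(np.radians(im["fov_y"]/2))
    u,v=np.meshgrid(np.arange(w),np.arange(h)); d=im["depth"]
    P=np.stack([(u-im["cx"])/f*d,(v-im["cy"])/f*d,d],-1)
    T=im["world_from_camera"]; P=P@T[:3,:3].T+T[:3,3]; P[d<=0]=np.nan
    return P
E
python3 - <<'E'
from h import *
np.set_printoptions(precision=4,suppress=True)
s=env.observe(); print(s["time_s"],s["position"],s["tool_rot"],env.tcp_to_grasp)
ims=[]
for c in ["scene","top"]:
    im=imaging.get_image(c); P=ray_pts(im); np.savez(f"{c}.npz",P=P,**im)
    ims.append(im["pixels"]); print(c,im["world_from_camera"][:3,3],im["fov_y"])
    cv2.imwrite(f"pics/{c}0.png",cv2.resize(im["pixels"][:,:,::-1],(784,588)))
    for q in ["control_box","door_stand","door_centre","solder_spool","screw_tin","component_box"]:
        for r in models.outline_of(c,q)[:1]:
            X=P[r["region"]]; X=X[~np.isnan(X[:,0])]
            print(c,q,round(r["confidence"],2),np.round(r["bbox"]),"lo",np.percentile(X,2,0),"hi",np.percentile(X,98,0))
    for q in ["pin_low","pin_up","door_centre","knuckle_low","knuckle_up","free_edge"]:
        for r in models.tip_of(c,q)[:1]:
            a=np.round(r["at"]).astype(int); print(c,q,round(r["confidence"],2),a,P[a[1],a[0]])
E
```

```text
0.0 [ 0.1817 -0.5188  0.2307] [[ 0.9438  0.3304 -0.0002]
 [ 0.3304 -0.9438  0.0015]
 [ 0.0003 -0.0015 -1.    ]] -0.0187
scene [0.2732 0.2763 1.2386] 43.62377604353022
scene control_box 0.92 [222. 177.  54.  71.] lo [ 0.5878 -0.4013  0.0073] hi [ 0.6766 -0.2739  0.1406]
scene door_stand 0.7 [310. 223.  31.  30.] lo [ 0.3453 -0.3364  0.002 ] hi [ 0.4273 -0.2949  0.0392]
scene door_centre 0.8 [313. 208.  45.  41.] lo [ 0.3339 -0.372   0.0044] hi [ 0.4519 -0.317   0.1295]
scene solder_spool 0.47 [259. 317.  12.  16.] lo [ 0.4097 -0.0642  0.0123] hi [ 0.4404 -0.0319  0.0366]
scene screw_tin 0.55 [190. 292.  22.  20.] lo [ 0.5749 -0.0663 -0.0017] hi [ 0.6298 -0.0335  0.0239]
scene component_box 0.77 [282. 146.  33.  31.] lo [ 0.5075 -0.5662 -0.0135] hi [ 0.5722 -0.4952  0.0335]
scene pin_low 0.9 [251 170] [ 0.5914 -0.4294 -0.002 ]
scene pin_up 0.72 [246 158] [ 0.591  -0.4027  0.0974]
scene door_centre 0.85 [316 212] [ 0.3761 -0.3296  0.0658]
scene knuckle_low 0.81 [290 200] [ 0.4524 -0.3532  0.0411]
scene knuckle_up 0.86 [293 189] [ 0.4462 -0.3527  0.1029]
scene free_edge 0.67 [332 219] [ 
[... 305 characters left out ...]
 23.  45.] lo [ 0.3324 -0.3684 -0.0018] hi [ 0.4528 -0.3186  0.1284]
top solder_spool 0.73 [193. 239.  24.  20.] lo [ 0.4066 -0.0578 -0.0021] hi [ 0.4529 -0.0112  0.0334]
top screw_tin 0.8 [195. 171.  25.  21.] lo [ 0.5719 -0.0652 -0.0039] hi [ 0.6276 -0.0105  0.0234]
top component_box 0.69 [380. 197.  30.  30.] lo [ 0.5063 -0.5625 -0.0116] hi [ 0.5689 -0.4963  0.0315]
top pin_low 0.7 [330 181] [ 0.5833 -0.3954 -0.0018]
top pin_up 0.62 [342 172] [ 0.6067 -0.4267  0.005 ]
top door_centre 0.85 [310 261] [ 0.3703 -0.3357  0.1221]
top knuckle_low 0.68 [302 278] [ 0.3267 -0.3217  0.0018]
top knuckle_up 0.69 [320 228] [ 0.4572 -0.3682  0.0057]
top free_edge 0.68 [303 273] [ 0.342  -0.3191  0.1238]
```

View pics/top0.png

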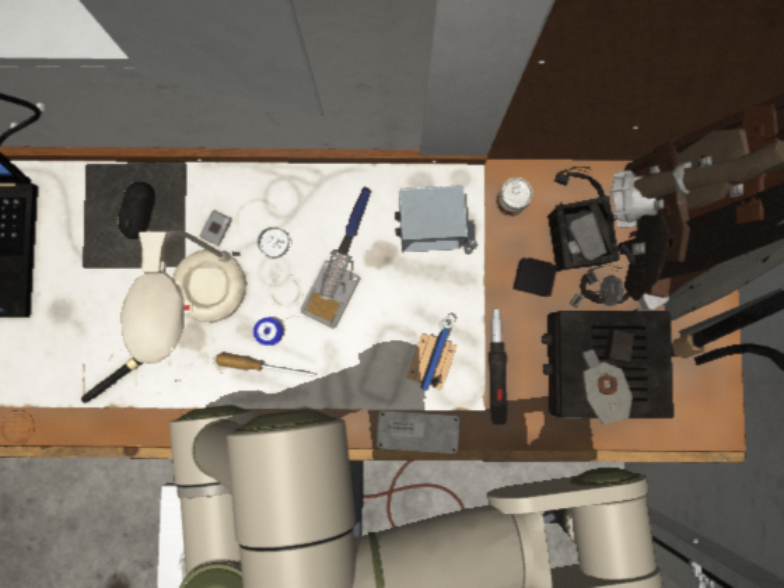

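View pics/scene0.png

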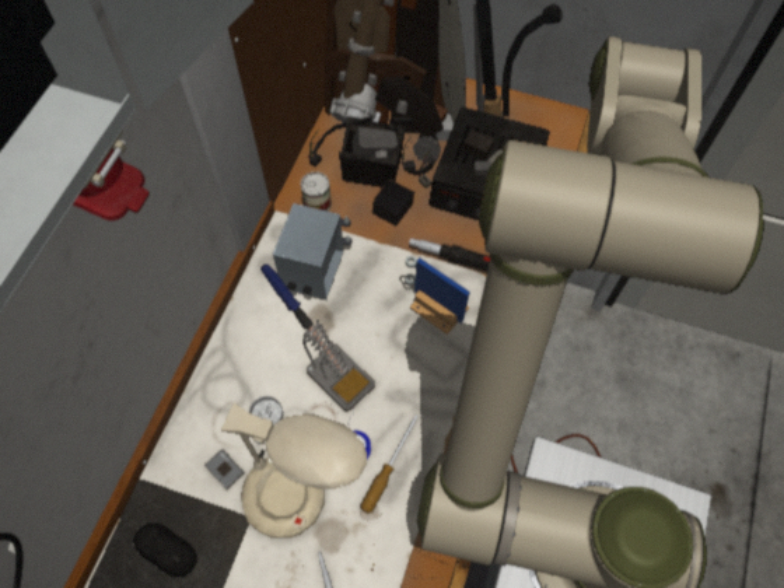

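Run:
```python
from h import *
np.set_printoptions(precision=4,suppress=True)
for c in ["top","scene"]:
    P=np.load(c+".npz")["P"].reshape(-1,3)
    # door top face + upper knuckle
    def sel(x0,x1,y0,y1,z0,z1):
        m=(P[:,0]>x0)&(P[:,0]<x1)&(P[:,1]>y0)&(P[:,1]<y1)&(P[:,2]>z0)&(P[:,2]<z1); return P[m]
    D=sel(.3,.44,-.40,-.28,.112,.135)
    print(c,"door top n",len(D),cv2.minAreaRect(D[:,:2].astype(np.float32)),np.median(D[:,2]),D.mean(0))
    d,a=np.linalg.eigh(np.cov(D[:,:2].T)); print("axis",a[:,1],np.degrees(np.arctan2(a[1,1],a[0,1])))
    K=sel(.42,.50,-.41,-.32,.095,.115); print("knuckle",len(K),K.mean(0) if len(K) else 0)
    B=sel(.55,.75,-.45,-.22,.125,.145)
    print("box top",len(B),cv2.minAreaRect(B[:,:2].astype(np.float32)),np.median(B[:,2]))
    N=sel(.53,.64,-.47,-.40,.085,.12); print("pin up pts",len(N)); print(N[np.argsort(-N[:,2])][:12])
    I=sel(.44,.66,-.23,-.09,.05,.3); print("iron",len(I),I.min(0),I.max(0))
```

```text
top door top n 202 ((0.3812369108200073, -0.3379209339618683), (0.010112100280821323, 0.10872000455856323), 70.78794860839844) 0.12480011123678236 [ 0.3811 -0.3376  0.1245]
axis [-0.945  0.327] 160.91415430316587
knuckle 44 [ 0.4437 -0.3588  0.105 ]
box top 1701 ((0.632794976234436, -0.33270370960235596), (0.09054891765117645, 0.11214341968297958), 3.725142478942871) 0.1348566258716506
pin up pts 66
[[ 0.587  -0.4041  0.1119]
 [ 0.5846 -0.4042  0.111 ]
 [ 0.5826 -0.402   0.1088]
 [ 0.5855 -0.4071  0.1065]
 [ 0.5855 -0.4023  0.1062]
 [ 0.5881 -0.4023  0.1056]
 [ 0.5834 -0.4074  0.1044]
 [ 0.5834 -0.4049  0.1042]
 [ 0.5813 -0.4052  0.1017]
 [ 0.5839 -0.4003  0.1013]
 [ 0.5889 -0.4004  0.1011]
 [ 0.579  -0.4077  0.1009]]
iron 827 [ 0.4895 -0.2278  0.0504] [ 0.6593 -0.1335  0.2   ]
scene door top n 270 ((0.3837452530860901, -0.3383256793022156), (0.012772757560014725, 0.11021021008491516), 70.77275848388672) 0.12473702447910329 [ 0.3824 -0.3363  0.1234]
axis [-0.945  0.327] 160.91349327494063
knuckle 79 [ 0.4412 -0.3566  0.1045]
box top 1466 ((0.6347785592079163, -0.332923948764801), (0.09105643630027771, 0.11629235744476318), 3.2900147438049316) 0.13657033348731107
pin up pts 28
[[ 0.59   -0.4021  0.1127]
 [ 0.5853 -0.4039  0.1124]
 [ 0.5895 -0.4074  0.11  ]
 [ 0.5884 -0.4046  0.1099]
 [ 0.5901 -0.4017  0.1085]
 [ 0.5847 -0.4017  0.1067]
 [ 0.586  -0.405   0.1059]
 [ 0.5887 -0.4047  0.105 ]
 [ 0.5878 -0.4023  0.1043]
 [ 0.5802 -0.4037  0.1014]
 [ 0.5844 -0.4001  0.0997]
 [ 0.5831 -0.4039  0.0996]]
iron 960 [ 0.4905 -0.2238  0.0503] [ 0.66   -0.1321  0.2003]
```

The top view shows the door in its stand near (435,350) and the box near (432,215) with its hinge pins at about (470,243). The scene view agrees. The door's yaw of about 71° against the box's 3.7° is already well open, so I can carry it across without turning it.

{"api": "jog_arm", "payload": {
  "plan": "0 0 6.4 0 0 0 0;0 0 6.4 0 0 0 0;0 0 6.4 0 0 0 0;0 0 6.4 0 0 0 0;0 0 6.4 0 0 0 0;0 0 6.4 0 0 0 0"
}}

```text
time_s: 1.8
position: [0.1818, -0.5191, 0.2313]
tool_rot: [[0.943, -0.332, 0.0], [-0.332, -0.943, -0.0], [0.0, -0.0, -1.0]]
ft_force: [0.3, 0.1, -0.6]
grip_width: 0.0855
gripper_force: 0.0
```

{"api": "jog_arm", "payload": {
  "plan": "0 0 0 1.62 -2.955 0 0;0 0 0 1.62 -2.955 0 0;0 0 0 1.62 -2.955 0 0;0 0 0 1.62 -2.955 0 0;0 0 0 1.62 -2.955 0 0;0 0 0 1.62 -2.955 0 0;0 0 0 1.62 -2.955 0 0;0 0 0 1.62 -2.955 0 0;0 0 0 0 0 0 0;0 0 0 0 0 0 0"
}}

```text
time_s: 2.63
position: [0.3824, -0.3371, 0.2314]
tool_rot: [[0.946, -0.324, 0.0], [-0.324, -0.946, -0.0], [0.0, 0.0, -1.0]]
ft_force: [-0.1, 0.6, 0.5]
grip_width: 0.0853
gripper_force: 0.0
```

Run:
```python
from h import *
np.set_printoptions(precision=4,suppress=True)
s=env.observe(); print(s["time_s"],s["position"],s["tool_rot"],s["q"])
im=imaging.get_image("wrist"); print(im["fov_y"],im["cx"],im["cy"]);print(im["world_from_camera"])
cv2.imwrite("pics/w1.png",im["pixels"][:,:,::-1]); np.savez("w1.npz",**im)
```

```text
2.6333 [ 0.3824 -0.3371  0.2314] [[ 0.9459 -0.3245  0.    ]
 [-0.3245 -0.9459 -0.0002]
 [ 0.0001  0.0002 -1.    ]] [-54.7188  17.7606  80.5604  -0.0073  81.6665  54.2146]
65.70646984690485 280.0015189208531 208.91438599503596
[[-0.3242 -0.899  -0.2944  0.4586]
 [-0.946   0.308   0.1012 -0.362 ]
 [-0.0003  0.3113 -0.9503  0.3753]
 [ 0.      0.      0.      1.    ]]
```

View pics/w1.png

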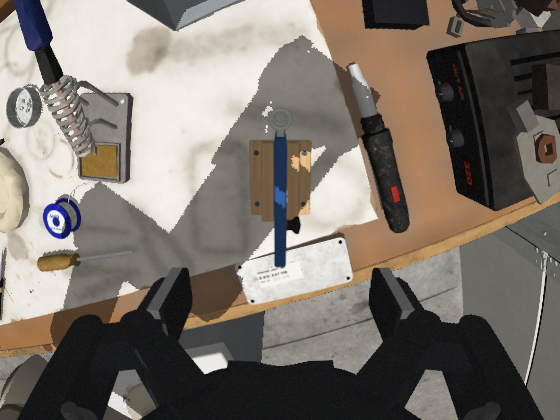

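The wrist view shows the door's edge upright at column 280, right on the gripper's mid-plane. The knuckle ring is at (280,120) and the knob at (293,225). Descending to grasp.

{"api": "jog_arm", "payload": {
  "plan": "0 0 0 0 0 2.5 0;0 0 0 0 0 2.5 0;0 0 0 0 0 2.5 0;0 0 0 0 0 2.5 0;0 0 0 0 0 2 0;0 0 0 0 0 1.5 0;0 0 0 0 0 1.0 0;0 0 0 0 0 0.5 0;0 0 0 0 0 0 60;0 0 0 0 0 0 120",
  "grip_force": 40
}}

```text
time_s: 3.52
position: [0.3813, -0.3389, 0.0817]
tool_rot: [[0.945, -0.328, 0.0], [-0.328, -0.945, -0.0], [0.0, 0.0, -1.0]]
ft_force: [-0.3, -0.6, -0.0]
grip_width: 0.0637
gripper_force: 0.0
```

{"api": "jog_arm", "payload": {
  "plan": "0 0 0 0 0 0 170;0 0 0 0 0 0 190;0 0 0 0 0 0 205;0 0 0 0 0 0 220;0 0 0 0 0 0 240;0 0 0 0 0 0 255;0 0 0 0 0 0 255;0 0 0 0 0 0 255;0 0 0 0 0 0 255;0 0 0 0 0 0 255"
}}

```text
time_s: 4.35
position: [0.3817, -0.3382, 0.0817]
tool_rot: [[0.945, -0.327, 0.0], [-0.327, -0.945, -0.0], [0.001, 0.0, -1.0]]
ft_force: [-0.6, 1.2, 5.5]
grip_width: 0.0095
gripper_force: 40.3
```

{"api": "jog_arm", "payload": {
  "plan": "0 0 0 0 0 -0.3 255;0 0 0 0 0 -0.6 255;0 0 0 0 0 -0.9 255;0 0 0 0 0 -0.9 255;0 0 0 0 0 -0.7 255;0 0 0 0 0 -0.3 255;0 0 0 0 0 0 255;0 0 0 0 0 0 255"
}}

```text
time_s: 5.02
position: [0.3815, -0.338, 0.1184]
tool_rot: [[0.945, -0.327, 0.0], [-0.327, -0.945, -0.0], [0.0, 0.0, -1.0]]
ft_force: [0.0, -0.3, -3.7]
grip_width: 0.0098
gripper_force: 39.2
```

{"api": "jog_arm", "payload": {
  "plan": "0 0 0 0.6 0 0 255;0 0 0 1.2 0 0 255;0 0 0 1.6 0 0 255;0 0 0 1.8 0 0 255;0 0 0 1.6 0 0 255;0 0 0 1.2 0 0 255;0 0 0 0.6 0 0 255;0 0 0 0.4 0 0 255;0 0 0 0 0 0 255;0 0 0 0 0 0 255"
}}

```text
time_s: 5.85
position: [0.4663, -0.3673, 0.1181]
tool_rot: [[0.945, -0.327, -0.001], [-0.327, -0.945, 0.001], [-0.001, -0.0, -1.0]]
ft_force: [0.6, 0.7, -2.5]
grip_width: 0.0093
gripper_force: 39.2
```

Run:
```python
from h import *
np.set_printoptions(precision=4,suppress=True)
s=env.observe(); print(s["time_s"],s["position"],s["tool_rot"],s["ft_force"])
im=imaging.get_image("wrist"); np.savez("w2.npz",**im)
cv2.imwrite("pics/w2.png",cv2.resize(im["pixels"][:260,100:460,::-1],None,fx=2.2,fy=2.2,interpolation=cv2.INTER_CUBIC))
for q in ["pin_low","pin_up","door_centre","knuckle_low","knuckle_up"]:
    print(q,[(round(r["confidence"],2),np.round(r["at"],1)) for r in models.tip_of("wrist",q)[:2]])
for c in ["top","scene"]:
    im=imaging.get_image(c); np.savez(c+"2.npz",P=ray_pts(im),**im)
a=np.load("top2.npz")["pixels"][130:250,280:400,::-1]; b=np.load("scene2.npz")["pixels"][110:230,190:310,::-1]
cv2.imwrite("pics/ts2.png",cv2.resize(np.hstack([a,b]),None,fx=3.3,fy=3.3,interpolation=cv2.INTER_CUBIC))
```

```text
5.85 [ 0.4663 -0.3673  0.1181] [[ 0.9449 -0.3272 -0.0006]
 [-0.3272 -0.9449  0.0006]
 [-0.0008 -0.0004 -1.    ]] [ 0.6203  0.7258 -2.4698]
pin_low [(0.94, array([272.2,  43.6]))]
pin_up [(0.7, array([269.6,  18.4]))]
door_centre [(0.24, array([172.1,  29.8]))]
knuckle_low [(0.72, array([281.1, 123.7])), (0.63, array([169.7,  30.4]))]
knuckle_up [(0.71, array([278.3, 135.4]))]
```

View pics/w2.png

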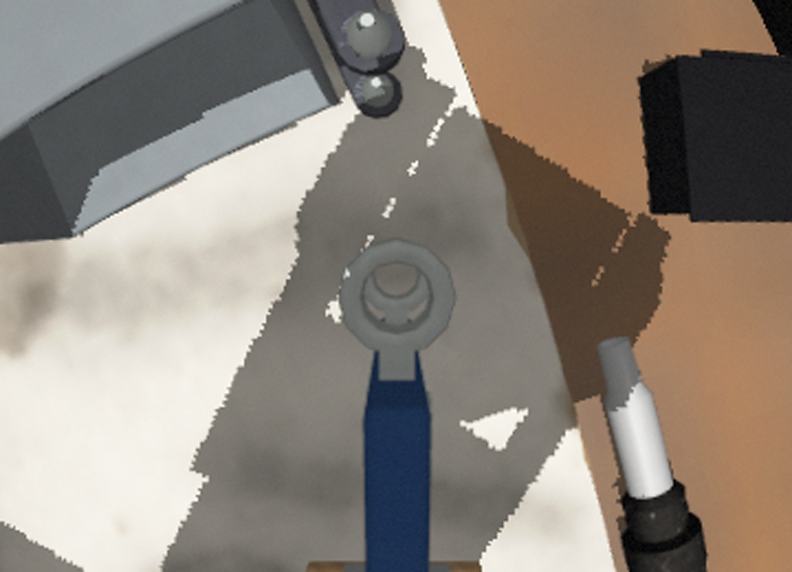

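View pics/ts2.png

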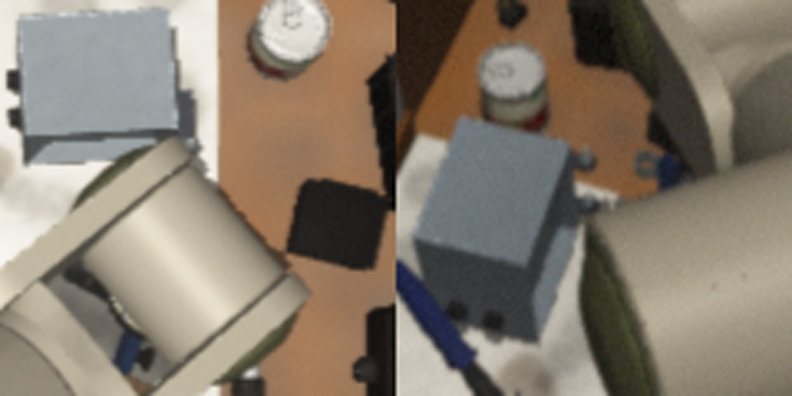

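The wrist view shows the upper knuckle ring at (281,134). The upper pin's tip is at about (267,9) and the lower pin's at (271,38), both in original pixels. I'll cast these onto their known heights.

```bash
cat >> h.py <<'E'
def wray(im,u,v,z):
    f=210/np.tan(np.radians(im["fov_y"]/2)); dx,dy=u-im["cx"],v-im["cy"]; r=np.hypot(dx,dy); t=r/f
    d=np.array([dx/r*np.sin(t),dy/r*np.sin(t),np.cos(t)]) if r else np.array([0,0,1.])
    T=im["world_from_camera"]; d=T[:3,:3]@d; o=T[:3,3]; return o+d*(z-o[2])/d[2]
E
python3 - <<'E'
from h import *
np.set_printoptions(precision=4,suppress=True)
im=np.load("w2.npz"); R=env.observe()["tool_rot"]; p=env.observe()["position"]
for n,u,v,z in [("knup top",280.9,134.5,.1414),("knup top model",278.3,135.4,.1414),("pinup tip",266.8,8.6,.111),("pinlow tip",270.9,38.2,.046),("pinlow foot",272.2,43.6,.03),("pinup foot",269.6,18.4,.095)]:
    X=wray(im,u,v,z); print(n,X,"tool",(R.T@(X-p))[:2])
im=im
# hough circle around the ring
g=cv2.cvtColor(im["pixels"],cv2.COLOR_RGB2GRAY)
E
```

```text
knup top [ 0.5323 -0.3892  0.1414] tool [ 0.0693 -0.0011]
knup top model [ 0.5323 -0.3882  0.1414] tool [ 0.069 -0.002]
pinup tip [ 0.5884 -0.4019  0.111 ] tool [ 0.1265 -0.0075]
pinlow tip [ 0.5875 -0.4016  0.046 ] tool [ 0.1255 -0.0074]
pinlow foot [ 0.5867 -0.4019  0.03  ] tool [ 0.1248 -0.007 ]
pinup foot [ 0.5877 -0.4025  0.095 ] tool [ 0.1259 -0.0067]
```

{"api": "jog_arm", "payload": {
  "plan": "0 0 0 0.6 -0.1 0 255;0 0 0 1.2 -0.1 0 255;0 0 0 1.4 -0.1 0 255;0 0 0 1.2 -0.1 0 255;0 0 0 0.8 -0.1 0 255;0 0 0 0.45 -0.1 0 255;0 0 0 0 0 0 255;0 0 0 0 0 0 255"
}}

```text
time_s: 6.92
position: [0.5218, -0.3802, 0.1181]
tool_rot: [[0.945, -0.327, -0.0], [-0.327, -0.945, 0.0], [-0.001, -0.0, -1.0]]
ft_force: [-0.2, 0.0, -2.2]
grip_width: 0.0095
gripper_force: 39.2
```

Run:
```python
from h import *
np.set_printoptions(precision=4,suppress=True)
s=env.observe(); print(s["time_s"],s["position"],s["ft_force"])
im=imaging.get_image("wrist"); np.savez("w3.npz",**im)
cv2.imwrite("pics/w3.png",cv2.resize(im["pixels"][90:180,220:340,::-1],None,fx=6.5,fy=6.5,interpolation=cv2.INTER_CUBIC))
print(im["world_from_camera"][:3,3])
```

```text
6.9167 [ 0.5218 -0.3802  0.1181] [-0.1573  0.0103 -2.2128]
[ 0.598  -0.4053  0.262 ]
```

View pics/w3.png

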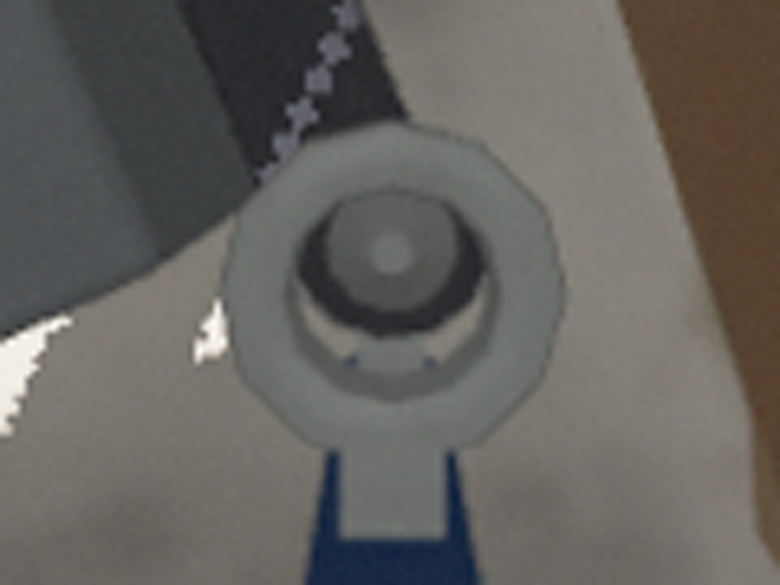

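The pin tip shows inside the upper knuckle hole: pin tip at crop (392,252), ring centre at crop (395,291). Computing the offset, with parallax for the heights.

Run:
```python
from h import *
np.set_printoptions(precision=4,suppress=True)
im=np.load("w3.npz"); s=env.observe(); R=s["tool_rot"]; p=s["position"]
c=lambda x,y:((x+.5)/6.5-.5+220,(y+.5)/6.5-.5+90)
for n,x,y,z in [("outer",396,289,.1414),("hole",394,294,.1414),("pintip",392,252,.111),("pinbase",393,248,.102)]:
    X=wray(im,*c(x,y),z); print(n,X,(R.T@(X-p))[:2])
print(p)
```

```text
outer [ 0.588  -0.402   0.1414] [ 0.0699 -0.0012]
hole [ 0.5878 -0.4018  0.1414] [ 0.0696 -0.0013]
pintip [ 0.5881 -0.4017  0.111 ] [ 0.0699 -0.0014]
pinbase [ 0.5878 -0.4017  0.102 ] [ 0.0696 -0.0014]
[ 0.5216 -0.3802  0.1182]
```

Aligned to within 0.3 mm. Lowering in steps while watching the force.

{"api": "jog_arm", "payload": {
  "plan": "0 0 0 0 0 0.4 255;0 0 0 0 0 0.6 255;0 0 0 0 0 0.5 255;0 0 0 0 0 0.3 255;0 0 0 0 0 0.2 255;0 0 0 0 0 0.2 255;0 0 0 0 0 0.1 255;0 0 0 0 0 0 255",
  "grip_force": 40
}}

```text
time_s: 7.63
position: [0.522, -0.3804, 0.0951]
tool_rot: [[0.945, -0.327, -0.0], [-0.327, -0.945, 0.0], [-0.0, -0.0, -1.0]]
ft_force: [0.0, -0.0, -3.0]
grip_width: 0.0096
gripper_force: 39.2
```

{"api": "jog_arm", "payload": {
  "plan": "0 0 0 0 0 0.15 255;0 0 0 0 0 0.15 255;0 0 0 0 0 0.15 255;0 0 0 0 0 0.15 255;0 0 0 0 0 0 255"
}}

```text
time_s: 8.05
position: [0.5219, -0.3803, 0.089]
tool_rot: [[0.945, -0.327, -0.0], [-0.327, -0.945, 0.0], [-0.0, -0.0, -1.0]]
ft_force: [0.2, -0.7, -3.8]
grip_width: 0.0095
gripper_force: 39.2
```

{"api": "jog_arm", "payload": {
  "plan": "0 0 0 0 0 0.1 255;0 0 0 0 0 0.1 255;0 0 0 0 0 0.1 255;0 0 0 0 0 0.1 255;0 0 0 0 0 0 255"
}}

```text
time_s: 8.47
position: [0.5219, -0.3803, 0.0851]
tool_rot: [[0.945, -0.327, -0.0], [-0.327, -0.945, 0.0], [-0.0, -0.0, -1.0]]
ft_force: [-0.1, 0.0, -2.8]
grip_width: 0.0096
gripper_force: 39.2
```

{"api": "jog_arm", "payload": {
  "plan": "0 0 0 0 0 0.05 255;0 0 0 0 0 0.05 255;0 0 0 0 0 0 255"
}}

```text
time_s: 8.72
position: [0.522, -0.3804, 0.0842]
tool_rot: [[0.945, -0.327, -0.0], [-0.327, -0.945, 0.0], [-0.0, -0.0, -1.0]]
ft_force: [-1.0, -0.4, -2.3]
grip_width: 0.0095
gripper_force: 39.2
```

{"api": "jog_arm", "payload": {
  "plan": "0 0 0 0 0 0.05 255;0 0 0 0 0 0 255"
}}

```text
time_s: 8.88
position: [0.522, -0.3804, 0.0839]
tool_rot: [[0.945, -0.327, 0.0], [-0.327, -0.945, -0.0], [0.0, 0.0, -1.0]]
ft_force: [-0.9, 0.9, -1.6]
grip_width: 0.0096
gripper_force: 39.2
```

{"api": "jog_arm", "payload": {
  "plan": "0 0 0 0 0 0 255;0 0 0 0 0 0 255;0 0 0 0 0 0 225;0 0 0 0 0 0 220;0 0 0 0 0 0 212;0 0 0 0 0 0 200;0 0 0 0 0 0 180;0 0 0 0 0 0 150;0 0 0 0 0 0 120;0 0 0 0 0 0 120",
  "grip_force": 20
}}

```text
time_s: 9.72
position: [0.522, -0.3804, 0.0839]
tool_rot: [[0.945, -0.327, 0.0], [-0.327, -0.945, -0.0], [0.0, 0.0, -1.0]]
ft_force: [0.3, -0.2, 0.2]
grip_width: 0.0451
gripper_force: 0.0
```

{"api": "jog_arm", "payload": {
  "plan": "0 0 0 0 0 0 120;0 0 0 0 0 0 120;0 0 0 0 0 0 120;0 0 0 0 0 -1 120;0 0 0 0 0 -2 120;0 0 0 0 0 -3 120;0 0 0 0 0 -3 120;0 0 0 0 0 -2 120"
}}

```text
time_s: 10.38
position: [0.5224, -0.3807, 0.1978]
tool_rot: [[0.945, -0.327, 0.003], [-0.327, -0.945, -0.003], [0.004, 0.002, -1.0]]
ft_force: [-0.1, 0.2, 0.9]
grip_width: 0.0455
gripper_force: 0.0
```

Run:
```python
from h import *
np.set_printoptions(precision=4,suppress=True)
s=env.observe(); print(s["time_s"],s["position"],s["q"],s["ft_force"])
im=imaging.get_image("wrist"); np.savez("w4.npz",**im)
cv2.imwrite("pics/w4.png",im["pixels"][:,:,::-1])
```

```text
10.3833 [ 0.5224 -0.3807  0.1978] [-46.5604  32.8519  60.9437   0.0008  85.9732  62.5385] [-0.1454  0.2392  0.8697]
```

View pics/w4.png

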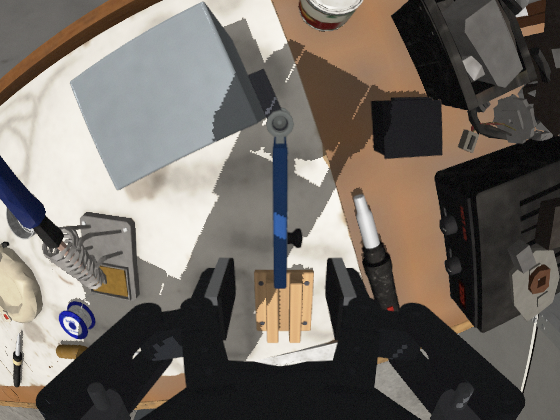

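The door hangs on both pins, open about 67°, and is released: the knuckle with the pin standing through it is at (280,123), and the panel runs along column 280. Next I'll close the fingers, move to the outer side and descend above knob height.

{"api": "jog_arm", "payload": {
  "plan": "0 0 0 -0.6 1.0 0 160;0 0 0 -1 1.5 0 200;0 0 0 -1 1.5 0 255;0 0 0 0 0 1 255;0 0 0 0 0 2.5 255;0 0 0 0 0 2.7 255;0 0 0 0 0 2.2 255;0 0 0 0 0 1.5 255;0 0 0 0 0 0.7 255;0 0 0 0 0 0 255"
}}

```text
time_s: 11.27
position: [0.4835, -0.4089, 0.0855]
tool_rot: [[0.945, -0.327, -0.003], [-0.327, -0.945, 0.003], [-0.004, -0.002, -1.0]]
ft_force: [0.4, 0.4, -0.2]
grip_width: -0.0
gripper_force: 0.0
```

{"api": "jog_arm", "payload": {
  "plan": "0 0 0 0 -0.7 0 255;0 0 0 0 -0.6 0 255;0 0 0 0 -0.3 0 255;0 0 0 0 0 0 255"
}}

```text
time_s: 11.6
position: [0.4902, -0.3938, 0.0888]
tool_rot: [[0.945, -0.326, 0.001], [-0.326, -0.945, -0.001], [0.001, 0.001, -1.0]]
ft_force: [-0.6, 0.4, -0.4]
grip_width: -0.0001
gripper_force: 0.0
```

{"api": "jog_arm", "payload": {
  "plan": "0 0 2 -0.08 -0.43 0 255;0 0 3 -0.11 -0.60 0 255;0 0 4 -0.15 -0.67 0 255;0 0 4 -0.15 -0.67 0 255;0 0 4 -0.15 -0.67 0 255;0 0 4 -0.15 -0.67 0 255;0 0 3 -0.11 -0.5 0 255;0 0 2 -0.08 -0.33 0 255;0 0 0 0 0 0 255"
}}

```text
time_s: 12.35
position: [0.5041, -0.3502, 0.0884]
tool_rot: [[0.706, -0.709, 0.001], [-0.709, -0.706, -0.001], [0.001, -0.0, -1.0]]
ft_force: [-0.7, -0.7, -0.4]
grip_width: 0.0001
gripper_force: 0.0
```

```bash
cat > st.py <<'E'
from h import *
np.set_printoptions(precision=4,suppress=True)
s=env.observe(); R=s["tool_rot"]; p=s["position"]; h=np.array([.5878,-.4018,0])
print(s["time_s"],p,s["q"],s["ft_force"]); v=R.T@(p-h); print("tool wrt hinge",v[:2],"tool yaw(x)",np.degrees(np.arctan2(R[1,0],R[0,0])))
im=imaging.get_image("wrist"); np.savez("wl.npz",**im)
cv2.imwrite("pics/wl.png",im["pixels"][:,:,::-1])
hsv=cv2.cvtColor(im["pixels"],cv2.COLOR_RGB2HSV); m=cv2.inRange(hsv,(100,120,40),(125,255,255)); m[:, :150]=0
n,l,st,ce=cv2.connectedComponentsWithStats(m); i=1+np.argmax(st[1:,4]); print(st[i],ce[i])
ys,xs=np.where(l==i)
for r in np.linspace(ys.min()+3,ys.max()-3,4).astype(int):
    c=xs[ys==r]; print(r,c.min(),c.max(),wray(im,c.mean(),r,.125))
E
python3 st.py
```

```text
12.35 [ 0.5041 -0.3502  0.0884] [-45.8251  35.444   75.5306   0.0028  68.9702  89.297 ] [-0.726  -0.7122 -0.4103]
tool wrt hinge [-0.0956  0.0229] tool yaw(x) -45.123087129904874
[ 198  102   60  209 6795] [224.0659 195.7585]
105 223 256 [ 0.5705 -0.3969  0.125 ]
172 204 235 [ 0.5601 -0.3755  0.125 ]
239 211 240 [ 0.5421 -0.3586  0.125 ]
307 222 237 [ 0.5213 -0.3369  0.125 ]
```

View pics/wl.png

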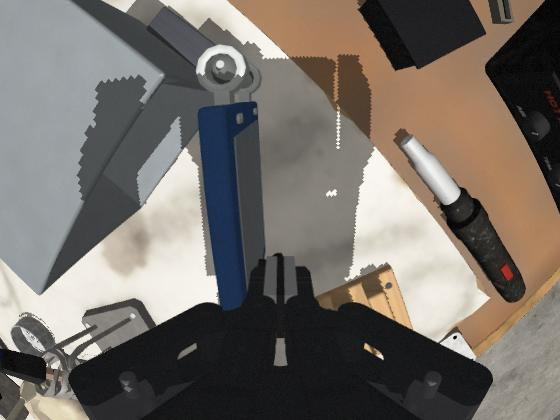

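The wrist view shows the door following the fingers, with its knuckle still on the pin at (221,68). Carrying on with the swing, a little slower.

{"api": "jog_arm", "payload": {
  "plan": "0 0 2 -0.08 -0.33 0 255;0 0 3 -0.11 -0.5 0 255;0 0 4 -0.15 -0.67 0 255;0 0 4 -0.15 -0.67 0 255;0 0 4 -0.15 -0.67 0 255;0 0 4 -0.15 -0.67 0 255;0 0 3 -0.11 -0.5 0 255;0 0 2 -0.08 -0.33 0 255;0 0 1 -0.04 -0.17 0 255;0 0 0 0 0 0 255"
}}

```text
time_s: 13.23
position: [0.5357, -0.3179, 0.088]
tool_rot: [[0.308, -0.951, 0.0], [-0.951, -0.308, -0.0], [0.0, -0.0, -1.0]]
ft_force: [-0.7, -0.7, -0.3]
grip_width: 0.0
gripper_force: 0.1
```

```bash
python3 st.py
```

```text
13.2333 [ 0.5357 -0.3179  0.088 ] [-41.5569  36.2785  73.8808  -0.0021  69.8189 120.5027] [-0.7031 -0.6567 -0.308 ]
tool wrt hinge [-0.0959  0.0237] tool yaw(x) -72.05892291616352
[ 195  100   61  211 6883] [222.5843 195.0787]
103 228 254 [ 0.5733 -0.3899  0.125 ]
171 201 233 [ 0.5746 -0.3657  0.125 ]
239 210 240 [ 0.5655 -0.3424  0.125 ]
307 222 237 [ 0.5566 -0.3138  0.125 ]
```

View pics/wl.png

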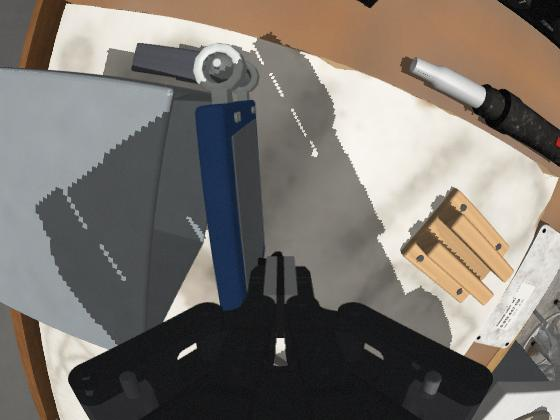

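The door sits in the same place against the fingers, with roughly 14° left to the box front. Continuing slowly.

{"api": "jog_arm", "payload": {
  "plan": "0 0 1 -0.04 -0.17 0 255;0 0 2 -0.08 -0.33 0 255;0 0 2 -0.08 -0.33 0 255;0 0 2 -0.08 -0.33 0 255;0 0 1 -0.04 -0.17 0 255;0 0 1 -0.04 -0.17 0 255;0 0 1 -0.04 -0.17 0 255;0 0 0 0 0 0 255"
}}

```text
time_s: 13.95
position: [0.551, -0.3099, 0.0878]
tool_rot: [[0.137, -0.991, 0.0], [-0.991, -0.137, -0.0], [0.0, -0.0, -1.0]]
ft_force: [-0.2, -0.3, 0.2]
grip_width: -0.0003
gripper_force: 0.1
```

{"api": "jog_arm", "payload": {
  "plan": "0 0 0.7 -0.03 -0.12 0 255;0 0 0.7 -0.03 -0.12 0 255;0 0 0.7 -0.03 -0.12 0 255;0 0 0 0 0 0 255"
}}

```text
time_s: 14.28
position: [0.5544, -0.3085, 0.0878]
tool_rot: [[0.1, -0.995, 0.0], [-0.995, -0.1, -0.0], [0.0, -0.0, -1.0]]
ft_force: [-0.9, -0.8, 0.2]
grip_width: 0.0003
gripper_force: 0.1
```

```bash
python3 st.py
```

```text
14.2833 [ 0.5544 -0.3085  0.0878] [-39.7691  37.316   71.7502   0.0007  70.9311 134.4739] [-0.9083 -0.8158  0.1593]
tool wrt hinge [-0.0961  0.0239] tool yaw(x) -84.24319727875955
[ 195  100   60  211 6945] [222.0979 194.9621]
103 219 253 [ 0.5774 -0.3867  0.125 ]
171 201 233 [ 0.5821 -0.3634  0.125 ]
239 210 239 [ 0.5784 -0.3388  0.125 ]
307 222 238 [ 0.5753 -0.309   0.125 ]
```

{"api": "jog_arm", "payload": {
  "plan": "0 0 0.7 -0.03 -0.12 0 255;0 0 0.7 -0.03 -0.12 0 255;0 0 0.7 -0.03 -0.12 0 255;0 0 0 0 0 0 255"
}}

```text
time_s: 14.67
position: [0.5559, -0.3073, 0.0878]
tool_rot: [[0.063, -0.998, -0.005], [-0.998, -0.063, 0.001], [-0.001, 0.005, -1.0]]
ft_force: [-10.7, -0.1, 4.6]
grip_width: 0.0
gripper_force: 0.1
```

{"api": "jog_arm", "payload": {
  "plan": "0 0 0 0 -0.1 0 255;0 0 0 0 0 0 255"
}}

```text
time_s: 14.83
position: [0.5559, -0.3073, 0.0877]
tool_rot: [[0.063, -0.998, -0.007], [-0.998, -0.063, 0.001], [-0.002, 0.007, -1.0]]
ft_force: [-17.2, -0.6, 6.0]
grip_width: -0.0
gripper_force: 0.1
```

There is firm contact at 17 N, so the door is against the box. Backing off straight, then checking.

{"api": "jog_arm", "payload": {
  "plan": "0 0 0 0 0.1 0 255;0 0 0 0 0.2 0 255;0 0 0 0 0.6 0 255;0 0 0 0 1.2 0 255;0 0 0 0 2 0 255;0 0 0 0 1 -1 255;0 0 0 0 0 -3 255;0 0 0 0 0 -3 255;0 0 0 0 0 -1.5 255;0 0 0 0 0 0 255"
}}

```text
time_s: 15.67
position: [0.509, -0.3117, 0.1777]
tool_rot: [[0.064, -0.998, 0.006], [-0.998, -0.064, -0.006], [0.006, -0.006, -1.0]]
ft_force: [0.2, 0.4, 0.8]
grip_width: 0.0003
gripper_force: 0.0
```

```bash
python3 st.py
python3 - <<'E'
from h import *
np.set_printoptions(precision=4,suppress=True)
im=np.load("wl.npz");
E
```

```text
15.6667 [ 0.509  -0.3117  0.1777] [-42.8387  28.6399  72.0587   0.0129  78.8219 133.4796] [0.1953 0.3929 0.8253]
tool wrt hinge [-0.0939  0.0718] tool yaw(x) -86.32180927862382
[ 159  105   64  163 3473] [185.1086 180.518 ]
108 184 211 [ 0.5656 -0.3874  0.125 ]
160 167 186 [ 0.5785 -0.3544  0.125 ]
212 178 195 [ 0.5722 -0.32    0.125 ]
264 190 203 [ 0.5665 -0.2821  0.125 ]
```

View pics/wl.png

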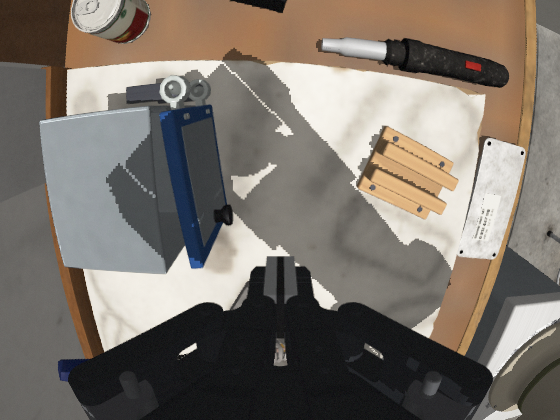

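The wrist view shows the door close to the box front: inner top edge from about (163,113) to (190,265), box edge along columns 150 to 165. The free side may still be slightly open, so I'll measure it with depth.

```bash
cat > m.py <<'E'
from h import *
np.set_printoptions(precision=4,suppress=True)
im=imaging.get_image("wrist"); np.savez("wl.npz",**im)
f=210/np.tan(np.radians(im["fov_y"]/2)); u,v=np.meshgrid(np.arange(560),np.arange(420)); dx,dy=u-im["cx"],v-im["cy"]; r=np.hypot(dx,dy)+1e-9; t=r/f; d=im["depth"]
P=np.stack([dx/r*np.tan(t)*d,dy/r*np.tan(t)*d,d],-1); T=im["world_from_camera"]; P=P@T[:3,:3].T+T[:3,3]; P=P[d>0]
def sel(x0,x1,y0,y1,z0,z1):
    return P[(P[:,0]>x0)&(P[:,0]<x1)&(P[:,1]>y0)&(P[:,1]<y1)&(P[:,2]>z0)&(P[:,2]<z1)]
B=sel(.55,.72,-.45,-.22,.131,.145); print("box",len(B),cv2.minAreaRect(B[:,:2].astype(np.float32)),B[:,2].mean())
D=sel(.52,.62,-.40,-.25,.118,.1295); print("door top",len(D),cv2.minAreaRect(D[:,:2].astype(np.float32)),D[:,2].mean())
for nm,z0,z1 in (("face",.085,.115),("low face",.02,.05)):
    F=sel(.52,.60,-.38,-.27,z0,z1)
    a=np.c_[F[:,1],F[:,2],np.ones(len(F))]
    k=np.ones(len(F),bool)
    for _ in range(6):
        c,*_r=np.linalg.lstsq(a[k],F[k,0],rcond=None); e=F[:,0]-a@c; k=abs(e)<max(.002,1.5*np.median(abs(e)))
    print(nm,k.sum(),len(F),"yaw deg",np.degrees(np.arctan(-c[0])),"tilt",c[1],"x at y=-.34,z=.07:",np.dot([-.34,.07,1],c),"pt y=-.29",np.dot([-.29,.07,1],c))
E
python3 m.py
```

```text
box 17436 ((0.634425699710846, -0.33026909828186035), (0.09159904718399048, 0.11296757310628891), 3.5920941829681396) 0.13628997726514328
door top 2914 ((0.5797839760780334, -0.3337518274784088), (0.029789024963974953, 0.11233750730752945), 3.068145275115967) 0.12505417301961683
face 1757 2040 yaw deg 9.721092821815578 tilt 0.016013803671961258 x at y=-.34,z=.07: 0.5715928635285148 pt y=-.29 0.5630272610416169
low face 660 660 yaw deg 9.764850358472376 tilt 0.0036779881412160043 x at y=-.34,z=.07: 0.5716506431468312 pt y=-.29 0.5630457291890325
```

The depth fit puts the door at 9.7° against the box's 3.6°, so it is still about 6° open. The wide gripper linkage, not the door, probably touched the box. I'll turn the tool 90° so the narrow side faces the box and push again, slightly higher.

{"api": "jog_arm", "payload": {
  "plan": "0 0 -6.9 0 0 0 255;0 0 -6.9 0 0 0 255;0 0 -6.9 0 0 0 255;0 0 -6.9 0 0 0 255;0 0 -6.9 0 0 0 255;0 0 -6.9 0 0 0 255;0 0 -6.9 0 0 0 255;0 0 -6.9 0 0 0 255;0 0 -6.9 0 0 0 255;0 0 -6.9 0 0 0 255"
}}

```text
time_s: 16.6
position: [0.5075, -0.3102, 0.1714]
tool_rot: [[0.956, -0.292, -0.002], [-0.292, -0.956, 0.002], [-0.002, -0.001, -1.0]]
ft_force: [1.1, 0.3, 0.2]
grip_width: -0.0004
gripper_force: 0.0
```

{"api": "jog_arm", "payload": {
  "plan": "0 0 -6.9 0 0 0 255;0 0 -6.9 0 0 0 255;0 0 -7 0 0 0 255;0 0 0 0 -1 1 255;0 0 0 0 0 2 255;0 0 0 0 0 2.5 255;0 0 0 0 0 1.5 255;0 0 0 0 0 0.8 255;0 0 0 0 0 0 255;0 0 0 0 0 0 255"
}}

```text
time_s: 17.43
position: [0.5073, -0.3006, 0.0947]
tool_rot: [[0.998, 0.061, -0.001], [0.061, -0.998, 0.0], [-0.0, -0.001, -1.0]]
ft_force: [-0.5, -0.1, 0.9]
grip_width: 0.0
gripper_force: 0.0
```

{"api": "jog_arm", "payload": {
  "plan": "0 0 0 0.6 0 0 255;0 0 0 1.0 0 0 255;0 0 0 0.8 0 0 255;0 0 0 0.6 0 0 255;0 0 0 0.3 0 0 255;0 0 0 0 0 0 255"
}}

```text
time_s: 17.93
position: [0.5409, -0.2985, 0.095]
tool_rot: [[0.998, 0.062, 0.001], [0.062, -0.998, -0.0], [0.0, 0.0, -1.0]]
ft_force: [-0.4, 0.1, -0.1]
grip_width: -0.0003
gripper_force: 0.0
```

```bash
python3 m.py
```

```text
box 63171 ((0.6124675869941711, -0.32505184412002563), (0.12386081367731094, 0.12715892493724823), 3.1773569583892822) 0.1363495692507985
door top 7945 ((0.5674653053283691, -0.3330416679382324), (0.02968829683959484, 0.10976693034172058), 9.987034797668457) 0.12480091272413035
face 1424 2214 yaw deg 9.90056291849808 tilt 0.0071895353983035815 x at y=-.34,z=.07: 0.5826841180065745 pt y=-.29 0.5739572148587851
low face 0 0 yaw deg -0.0 tilt 0.0 x at y=-.34,z=.07: 0.0 pt y=-.29 0.0
  return _methods._mean(a, axis=axis, dtype=dtype,
  ret = ret.dtype.type(ret / rcount)
```

{"api": "jog_arm", "payload": {
  "plan": "0 0 0 0.4 0 0 255;0 0 0 0.4 0 0 255;0 0 0 0.3 0 0 255;0 0 0 0.2 0 0 255;0 0 0 0.2 0 0 255;0 0 0 0.2 0 0 255;0 0 0 0.2 0 0 255;0 0 0 0 0 0 255"
}}

```text
time_s: 18.65
position: [0.5595, -0.2974, 0.0948]
tool_rot: [[0.998, 0.061, 0.0], [0.061, -0.998, -0.0], [0.0, 0.0, -1.0]]
ft_force: [-0.5, 0.6, -0.3]
grip_width: -0.0
gripper_force: 0.1
```

{"api": "jog_arm", "payload": {
  "plan": "0 0 0 0.1 0 0 255;0 0 0 0.1 0 0 255;0 0 0 0 0 0 255"
}}

```text
time_s: 18.9
position: [0.5613, -0.2973, 0.0948]
tool_rot: [[0.998, 0.061, 0.0], [0.061, -0.998, 0.0], [0.0, -0.0, -1.0]]
ft_force: [-0.6, -0.7, 0.4]
grip_width: 0.0002
gripper_force: 0.1
```

{"api": "jog_arm", "payload": {
  "plan": "0 0 0 0.1 0 0 255;0 0 0 0.1 0 0 255;0 0 0 0 0 0 255"
}}

```text
time_s: 19.15
position: [0.5633, -0.2972, 0.0948]
tool_rot: [[0.998, 0.061, 0.0], [0.061, -0.998, -0.0], [0.0, 0.0, -1.0]]
ft_force: [0.1, 0.2, 0.4]
grip_width: 0.0004
gripper_force: 0.1
```

{"api": "jog_arm", "payload": {
  "plan": "0 0 0 0.1 0 0 255;0 0 0 0.1 0 0 255;0 0 0 0 0 0 255"
}}

```text
time_s: 19.4
position: [0.5652, -0.2971, 0.0948]
tool_rot: [[0.998, 0.061, -0.0], [0.061, -0.998, -0.0], [-0.0, 0.0, -1.0]]
ft_force: [-0.2, 1.0, -0.1]
grip_width: 0.0003
gripper_force: 0.1
```

```bash
python3 m.py 2>/dev/null
```

```text
box 75219 ((0.6179960370063782, -0.3245709240436554), (0.12414656579494476, 0.12730753421783447), 3.2587966918945312) 0.1363722900103282
door top 2724 ((0.5806755423545837, -0.33099931478500366), (0.010735373944044113, 0.10911513864994049), 6.338508605957031) 0.12568171329573952
face 0 0 yaw deg -0.0 tilt 0.0 x at y=-.34,z=.07: 0.0 pt y=-.29 0.0
low face 0 0 yaw deg -0.0 tilt 0.0 x at y=-.34,z=.07: 0.0 pt y=-.29 0.0
```

Now at 6.3°, with the door still moving freely. A few more mm.

{"api": "jog_arm", "payload": {
  "plan": "0 0 0 0.1 0 0 255;0 0 0 0.1 0 0 255;0 0 0 0.1 0 0 255;0 0 0 0 0 0 255"
}}

```text
time_s: 19.78
position: [0.5655, -0.297, 0.0948]
tool_rot: [[0.998, 0.061, -0.007], [0.061, -0.998, 0.001], [-0.007, -0.001, -1.0]]
ft_force: [-14.9, 0.1, 5.9]
grip_width: 0.0
gripper_force: 7.7
```

{"api": "jog_arm", "payload": {
  "plan": "0 0 0 0.1 0 0 255;0 0 0 0 0 0 255"
}}

```text
time_s: 19.95
position: [0.5655, -0.297, 0.0948]
tool_rot: [[0.998, 0.06, -0.009], [0.06, -0.998, 0.001], [-0.009, -0.002, -1.0]]
ft_force: [-20.0, -0.4, 7.3]
grip_width: 0.0001
gripper_force: 10.3
```

{"api": "jog_arm", "payload": {
  "plan": "0 0 0 0.1 0 0 255;0 0 0 0 0 0 255"
}}

```text
time_s: 20.12
position: [0.5655, -0.297, 0.0948]
tool_rot: [[0.998, 0.06, -0.011], [0.06, -0.998, 0.002], [-0.011, -0.002, -1.0]]
ft_force: [-26.4, -0.6, 11.7]
grip_width: 0.0003
gripper_force: 13.0
```

```bash
python3 m.py 2>/dev/null|head -2
```

```text
box 75998 ((0.6181872487068176, -0.3247372508049011), (0.12286057323217392, 0.127862349152565), 3.7534472942352295) 0.13637163102720612
door top 2451 ((0.580051600933075, -0.3309830129146576), (0.009263468906283379, 0.10884371399879456), 5.086667060852051) 0.12563242489620147
```

There is a hard stop at x = 0.5655 m, exactly where the fully shut door should stop the finger. Backing off very slowly.

{"api": "jog_arm", "payload": {
  "plan": "0 0 0 -0.1 0 0 255;0 0 0 -0.1 0 0 255;0 0 0 -0.1 0 0 255;0 0 0 -0.1 0 0 255;0 0 0 -0.1 0 0 255;0 0 0 -0.1 0 0 255;0 0 0 -0.1 0 0 255;0 0 0 -0.2 0 0 255;0 0 0 -0.3 0 0 255;0 0 0 -0.5 0 0 255"
}}

```text
time_s: 21.0
position: [0.5531, -0.2978, 0.0948]
tool_rot: [[0.998, 0.061, 0.0], [0.061, -0.998, -0.0], [0.0, 0.0, -1.0]]
ft_force: [-0.4, 0.9, -1.0]
grip_width: -0.0002
gripper_force: 0.0
```

```bash
python3 m.py 2>/dev/null|head -2
```

```text
box 72639 ((0.6157857179641724, -0.32496726512908936), (0.1287383735179901, 0.1265149563550949), 2.909693479537964) 0.13636775153462938
door top 3906 ((0.5743317008018494, -0.331292986869812), (0.02361832745373249, 0.10965099185705185), 4.690330505371094) 0.12539912980565676
```

{"api": "jog_arm", "payload": {
  "plan": "0 0 0 -1 0 0 255;0 0 0 -2 0 0 255;0 0 0 -2 0 0 255;0 0 0 0 0 -1 255;0 0 0 0 0 -2.5 255;0 0 0 0 0 -2.5 255;0 0 0 -2 0 -2.5 255;0 0 0 -2 0 -1.5 255;0 0 0 0 0 0 255;0 0 0 0 0 0 255"
}}

```text
time_s: 21.88
position: [0.4635, -0.3037, 0.1961]
tool_rot: [[0.998, 0.06, 0.002], [0.06, -0.998, -0.002], [0.002, 0.002, -1.0]]
ft_force: [0.1, -0.5, -0.5]
grip_width: -0.0
gripper_force: 0.0
```

```bash
python3 m.py 2>/dev/null
python3 - <<'E'
from h import *
print(env.observe()["position"],env.observe()["ft_force"])
for c in ["top","scene"]:
    P=ray_pts(imaging.get_image(c)).reshape(-1,3); P=P[~np.isnan(P[:,0])]
    for nm,b in (("box",(.55,.72,-.45,-.22,.131,.145)),("door",(.55,.60,-.40,-.25,.115,.1295))):
        m=np.all([(P[:,i]>b[2*i])&(P[:,i]<b[2*i+1]) for i in range(3)],0)
        if m.sum()>9: print(c,nm,m.sum(),cv2.minAreaRect(P[m][:,:2].astype(np.float32)))
E
```

```text
box 7156 ((0.6054456233978271, -0.33233708143234253), (0.03482140973210335, 0.11257422715425491), 5.218164443969727) 0.13621963468932985
door top 2564 ((0.5847269892692566, -0.3325800597667694), (0.013072512112557888, 0.11390542984008789), 4.356729507446289) 0.1254012754788902
face 865 870 yaw deg 3.395682983407272 tilt 0.01020060395839728 x at y=-.34,z=.07: 0.578882174803419 pt y=-.29 0.5759154080381902
low face 303 303 yaw deg 3.2607718338540725 tilt -0.0021447883828875636 x at y=-.34,z=.07: 0.5788089705549048 pt y=-.29 0.5759603341890381
[ 0.46365212 -0.30332799  0.1949589 ] [ 1.08466064  0.60094499 -0.97889125]
top box 1546 ((0.6326079368591309, -0.33268532156944275), (0.09060414880514145, 0.1119084432721138), 3.433593988418579)
top door 132 ((0.5845781564712524, -0.35567858815193176), (0.015229890123009682, 0.07093323767185211), 6.844139575958252)
scene box 1414 ((0.6302615404129028, -0.3342292010784149), (0.10069897770881653, 0.11637072265148163), 3.9847123622894287)
scene door 202 ((0.5867977738380432, -0.33368298411369324), (0.11047036945819855, 0.02341289259493351), 88.89959716796875)
```

The door face now reads 3.4° against the box's 3.6°, and its position matches the closed plane. The arm is clear of everything, so I'm handing in.

```bash
python3 -c "
from rig import job
print(job.close_job())"
```

```text
the job is handed in; nothing more can be done
None
```

The door hangs on both hinge pins and is shut against the box (within about 0.3° of parallel by depth measurement), the arm is clear, and the job is handed in; no verdict came back.

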